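Load the braked turntable

ROBOT

A 6-joint arm with a two-finger parallel gripper is mounted at the origin on the work surface. World frame = base frame: x ahead of the robot, y to its left, z up, the work surface at z = 0. Lengths are in m, angles in rad, forces in N, time in s.
With the tool pointing down it reaches from about 0.35 to 0.975 m from the base axis. Payload 4.9 kg.
Tool frame: the origin (TCP) lies at the very end of the fingers, on their centre line; the grasp point (between the pads) lies 19 mm behind it; z points along the fingers, y is the line along which they close (so a half turn about z gives the same grasp; the last joint's range is limited). The gripper opens to 85 mm and grips with 20 to 120 N. Pads are 22 mm wide; open, the fingers measure 114 mm over their backs; the gripper's body (76 mm by 85 mm) begins 54 mm behind the grasp point. The pads swing forward as they close: fully open they stand 13 mm farther back than shut.
Start: joints at [-1.323, 0.053, 1.613, -0, 1.476, -0.119], TCP at [0.224, -0.583, 0.231] pointing down, gripper open.
Joint ranges: [-3.01, 3.01], [-1.01, 2.22], [0.06, 2.58], [-1.02, 4.17], [0.09, 2.62], [-3.14, 3.14]. Speed limits (rad/s): [2.57, 2.57, 3.14, 3.14, 3.14, 3.14].

INTERFACE

Orientations are given as a unit quaternion [w, x, y, z].
In Python, from plant import manip gives the robot as it stands.
- The arm moves only by the shell command python3 -m pendant 'ROWS'. ROWS is JSON, a list of rows, each a list of 3 entries, a list of its own where there are three numbers: the opening, from 0 (shut) to 1 (fully open), then the shift along the tool's x, y, z in units of 12 cm (1.0 is 12 cm), then the turn about the tool's z in units of pi rad (1.0 is pi rad). In form: [[gripper, [dx, dy, dz], roll], ...]. A call has 1 to 10 rows; each row is the pose to reach, as a shift and turn from the pose commanded when the call began, along the tool's axes at that moment, turning the shorter way round; what a row does not reach only later rows make up. A row lasts 1/10 s, in which the tool goes at most 50 mm and 8.59 degrees, less where a joint would pass 70% of its speed; a pose out of reach is approached as far as the arm can. A call with a number of a shift or a turn outside -1 to 1 is refused whole. A call with a gripper value outside its range is refused whole. The fingers move at their own pace and stop on an object; the grip force is fixed at half the most. Time passes only in rows, so rows that repeat a pose let the fingers close. It gives the time, the measured TCP pose, the force, the opening and the grip force at its end, in the units of the state.
- manip.state(): the state, without advancing time (a new reading comes with each control period).
- manip.grab_frame(name): name is "side" or "top" or "wrist"; returns a dict with "img" (384x512x3 uint8, red, green, blue), "fx", "fy", "cx", "cy" (pixels), "eye" and "rotation" of the camera in the world; the wrist camera has in their place "tool_from_camera" (4x4, takes a point from camera to tool coordinates, whose origin is the TCP and whose axes are the flange's). Camera axes: x right, y down, z forward; pixel columns grow to the right and rows downward; lengths in m; the calibration is good to about 2 mm. A picture is of the moment at which its call begins: read the wrist's pose just before it. There is no depth.
- manip.job_done(): hands the job in; it is judged then, once.
The state is a dict: "time": time; "joint_pos": joint angles; "joint_vel": joint speeds; "joint_efforts": joint torques, N m; "tool_pos": TCP position; "tool_rot": TCP orientation; "contact_force": force on the tool from outside, world axes, zero at the start; "ft_torque": the same for the moment, N m; "gripper_width": opening from 0.0 (shut) to 1.0 (fully open); "grasp_force": force on a finger pad.
Only numpy, scipy, OpenCV 4.12 (cv2) and the standard library are available. Lean on these libraries where they do the work, as an engineer would, in place of code of your own. Each camera call takes 0.05 s, during which the arm holds its last target. There are 200 camera calls.

TASK

Lift the turntable's brake lever up to its third notch, no further, and let go so that it holds by itself. Then stand the middle-sized of the three iron mould cups upright in the middle of the wheel and let go of it. Last, press the release button on the sloping face and keep it in until the lever has dropped fully back down; leave the other moulds and the glass, tin and paddle where they are.

Things in the scene. Friction and masses are not known exactly. Their poses are not given: they have to be found in the camera images.
- stand: Fixed turntable stand, base plate 215 x 400 x 12 mm. Origin on the table; at yaw 0 x points away from the robot, y left, z up. In this frame (mm): lever in the plane y = 0; wheel axis (0, 170); release button top (50, -82, 88); between lever and button an upright sheet heat guard at y = -62, x 0 to 100, 3 thick, up to z = 202. Cheeks hold the lever at x -10 to 110, up to z 110.
- lever_hinge (a point): Fixed hinge point of the brake lever, 100 mm above the table, at stand frame (50, 0, 100) mm. The hinge runs along the stand's y.
- lever_grip (a point): Middle of the lever's black rubber grip, a round bar 22 mm thick, 85 mm long, 160 mm from the hinge. At rest the lever points from the hinge toward the robot (stand -x), 0.15 rad above level; this point is then 124 mm up. It swings upward. Grip it across, fingers closing along the stand's y; it may turn between the pads. Lifting takes 3 to 8 N. Axes as the stand's at rest, turning with the lever.
- lever (a joint): Brake lever angle, rad: 0 down at rest, grows as lifted, stop 1.12. Ratchet notches at 0.2, 0.4, 0.6, 0.8, 1.0; each clicks in 0.03 past it: lift to about 0.69 and let go for the third. A pointer passes five ribs on the black quadrant, the third twice as long. Only with the button held in does it drop, by spring and weight, in under a second; button let go early: it catches at a notch.
- button_top (a point): Centre of the flat top of the round steel release button, 26 mm across, 14 mm proud of a face sloping 35 degrees. Site z: its outward axis, 35 degrees from vertical toward the stand's -y; point x: the stand's x. Press along -z, fingers closed, tool tilted likewise, the gripper's wide side along x: the heat guard 20 mm to the +y side, 114 mm higher, bars an upright gripper.
- release (a joint): Release button travel, m: 0 out, 0.010 fully in; frees the lever from about 0.007. Spring: about 2 N at the start, 4 N fully in, plus 1 N while it holds the lever. It also bobs in and out as notches click by.
- wheel_top (a point): Centre of the wheel's flat top face, a plain steel disc 180 mm across, 60 mm above the table, with a thin ring mark 68 mm across. The wheel turns freely until the brake bites at the third notch. Axes as the stand's.
- mould_mid: The mould to use: plain dark iron cup, open at the top, 50 mm outside diameter, 58 mm tall, wall 7 mm, about 0.4 kg. Origin at the centre of its underside, z up. The three moulds stand in a row, in any order, on a pale slab 15 mm thick, about 100 mm apart.
- mould_small: Look-alike mould cup, 40 mm diameter, 52 mm tall; origin at the centre of its underside. Leave it.
- mould_large: Look-alike mould cup, 60 mm diameter, 64 mm tall; origin at the centre of its underside. Leave it.
- tumbler: Bystander: green glass tumbler, 72 mm across, 95 mm tall, beyond the stand. Origin at the centre of its underside.
- tin: Bystander: plain metal tin, 72 mm across, 100 mm tall, to the right of the stand. Origin at the centre of its underside.
- paddle: Bystander: hand spatula lying flat on the table to the right and near side of the stand, about 0.25 m long. Origin at its underside, about its middle.
There are look-alikes about, which are no part of the job. Leave any green or purple look-alike of the mould_mid alone.

How it is judged:
By the outcome, as a careful person would: the job done as asked, in the order asked, and still so for the second after the job is handed in, with the robot touching nothing.
It also fails if it takes over 67 s, if anything falls off the work surface, if the arm or the gripper's body presses on something with over 40 N, if the wrist force passes 120 N, or if a joint passes its speed limit or range.

## Working session

There is one attempt and no reset: what is moved stays moved. The work goes in short steps, Python scripts to look and compute and a shell command to move; the robot and the scene stay as the last step left them, time stands still between calls to the robot, and variables do not carry over. Pictures are saved under pics/ and viewed, at most 10 in all, crops included, and the job is handed in when it is done.

```bash
ls; mkdir -p pics; python3 - <<'E'
from plant import manip
import cv2,pickle,numpy as np
s=manip.state();print({k:np.round(v,3).tolist() for k,v in s.items()})
for n in("side","top"):
    f=manip.grab_frame(n);cv2.imwrite(f"pics/{n}0.png",f["img"][:,:,::-1]);pickle.dump(f,open(f"{n}0.pkl","wb"))
    print(n,f["fx"],f["cx"],f["cy"],np.round(f["eye"],3),np.round(f["rotation"],3).tolist())
E
```

```text
pics
{'time': 0.0, 'joint_pos': [-1.323, 0.053, 1.614, -0.0, 1.476, -0.119], 'joint_vel': [0.001, 0.0, -0.001, -0.0, 0.001, 0.001], 'joint_efforts': [0.0, -39.368, -37.017, -0.0, 0.007, 0.0], 'tool_pos': [0.224, -0.583, 0.23], 'tool_rot': [-0.001, 0.983, 0.182, -0.0], 'contact_force': [-0.271, -0.23, -1.141], 'ft_torque': [0.045, -0.017, 0.02], 'grasp_force': 0.0, 'gripper_width': 1.0}
side 360.4012891761989 252.02727686656232 189.21425624308503 [0.486 0.859 0.735] [0.013, -0.034, 0.891, -0.453]
top 406.64019437503765 261.90978448266 193.52575994730168 [ 0.425 -0.022  1.282] [0.035, -0.702, 0.71, -0.037]
```

View pics/top0.png

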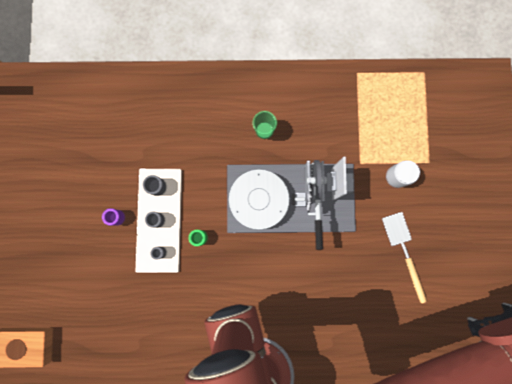

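View pics/side0.png

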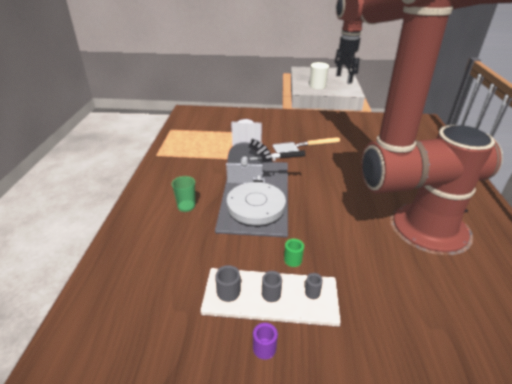

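Top view: the stand plate is at about px (227-355, 165-233), with the wheel at (259,199) and the lever grip at (319,235). The moulds from the top down are large (154,185), mid (154,219) and small (158,253). Green (197,238) and purple (111,217) are look-alikes.

```bash
cat > h.py <<'E'
import numpy as np,cv2
from scipy.spatial.transform import Rotation as R
def rot(q): return R.from_quat(np.r_[q[1:],q[0]]).as_matrix()
def cam(f,s=None):
    if "eye" in f:
        r=np.array(f["rotation"]); return np.array(f["eye"]),(rot(r) if r.size==4 else r)
    T=np.array(f["tool_from_camera"]);Q=rot(s["tool_rot"])
    return np.array(s["tool_pos"])+Q@T[:3,3],Q@T[:3,:3]
def rays(f,uv,s=None):
    uv=np.atleast_2d(uv);e,M=cam(f,s)
    d=np.c_[(uv[:,0]-f["cx"])/f["fx"],(uv[:,1]-f["cy"])/f["fy"],np.ones(len(uv))]@M.T
    return e,d
def onz(f,uv,z,s=None):
    e,d=rays(f,uv,s); return e+d*((z-e[2])/d[:,2])[:,None]
def proj(f,P,s=None):
    e,M=cam(f,s);c=(np.atleast_2d(P)-e)@M
    return np.c_[f["fx"]*c[:,0]/c[:,2]+f["cx"],f["fy"]*c[:,1]/c[:,2]+f["cy"]]
def units(s,target):  # shift in tool axes, units of 12cm
    return rot(s["tool_rot"]).T@(np.array(target)-s["tool_pos"])/.12
E
python3 - <<'E'
from h import *;import pickle
f=pickle.load(open("top0.pkl","rb"));g=f["img"]
hsv=cv2.cvtColor(g,cv2.COLOR_RGB2HSV)
for p in[(235,225),(345,220),(240,195),(150,170),(154,209),(154,219),(319,235),(200,200),(259,199)]:print(p,hsv[p[1],p[0]])
sub=lambda m,x0,x1,y0,y1:(lambda z:(z.__setitem__((slice(y0,y1),slice(x0,x1)),m[y0:y1,x0:x1]),z)[1])(np.zeros_like(m))
big=lambda m:max(cv2.findContours(m,cv2.RETR_EXTERNAL,cv2.CHAIN_APPROX_NONE)[0],key=cv2.contourArea)
# plate
m=sub(((hsv[...,1]<70)&(hsv[...,2]>40)).astype(np.uint8)*255,215,365,155,236)
c=big(m)[:,0];P=onz(f,c,.012)[:,:2]
rc=cv2.minAreaRect(P.astype(np.float32));print("plate",rc)
# wheel
m=sub((hsv[...,2]>150).astype(np.uint8)*255*(hsv[...,1]<60),222,293,160,236);c=big(m)[:,0]
P=onz(f,c,.06)[:,:2];print("wheel",cv2.minEnclosingCircle(P.astype(np.float32)),cv2.fitEllipse(P.astype(np.float32)))
# moulds dark on slab
m=sub((hsv[...,2]<110).astype(np.uint8)*255,141,178,172,268)
for c in cv2.findContours(m,cv2.RETR_EXTERNAL,cv2.CHAIN_APPROX_NONE)[0]:
    if cv2.contourArea(c)>40: print("mould",cv2.boundingRect(c),cv2.contourArea(c))
big_=cv2.resize(g[150:280,130:365],None,fx=3.4,fy=3.4,interpolation=cv2.INTER_CUBIC);cv2.imwrite("pics/crop.png",big_[:,:,::-1])
E
```

```text
(235, 225) [111  12 145]
(345, 220) [128  15 140]
(240, 195) [100   3 248]
(150, 170) [  0   0 255]
(154, 209) [ 30   2 255]
(154, 219) [113  13  77]
(319, 235) [150   4  58]
(200, 200) [ 10 143 153]
(259, 199) [105   2 248]
plate ((0.5485715866088867, -0.116274893283844), (0.39973336458206177, 0.24861952662467957), 89.89764404296875)
wheel ((0.5351729989051819, -0.014425271190702915), 0.09311607480049133) ((0.5349972248077393, -0.013939803466200829), (0.18201923370361328, 0.1828087419271469), 50.73209762573242)
mould (152, 249, 8, 9) 48.0
mould (157, 213, 8, 14) 43.5
mould (146, 213, 12, 13) 97.0
mould (154, 179, 12, 16) 62.0
mould (144, 177, 15, 15) 163.0
```

View pics/crop.png

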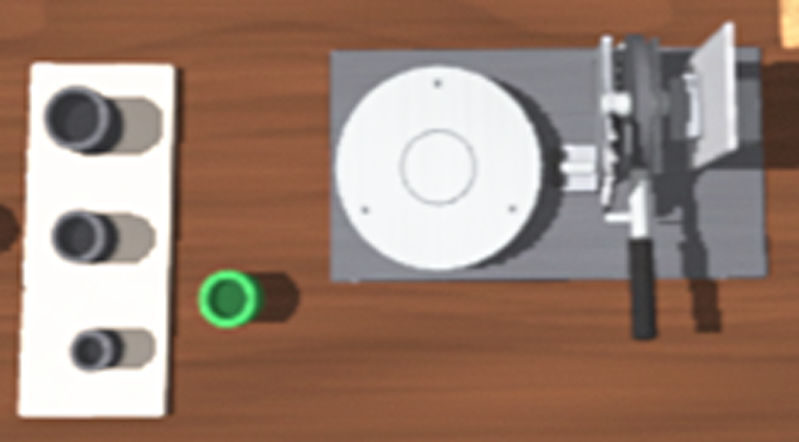

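The crop shows the plate corners (330,50), (330,281) and (767,277), the wheel ring centre at (438,167), and the lever grip running from (640,238) to (645,338). The mid mould's rim is centred near (82,236).

```bash
python3 - <<'E'
from h import *;import pickle
f=pickle.load(open("top0.pkl","rb"))
k=lambda a:(np.array(a)+.5)/3.4-.5+[130,150]
P=onz(f,k([(330,50),(330,281),(767,277),(763,47)]),.012);print(P.round(4),np.linalg.norm(np.diff(P,axis=0),axis=1))
W=onz(f,k([(438,167)]),.06)[0];print("wheel",W)
print("mid rim",onz(f,k([(82,236)]),.073))
for nm,d in(("bottom",P[1]-P[2]),("top",P[0]-P[3]),("left",np.array([(P[0]-P[1])[1]*1,0,0]) )):
    print(nm,np.arctan2(-d[0],d[1]))
print("lefty",np.arctan2(*( (P[0]-P[1])[[1,0]])) , "righty",np.arctan2(*((P[3]-P[2])[[1,0]])))
gy=onz(f,k([(640,238),(645,338)]),.124);print("grip ends",gy)
E
```

```text
[[ 0.6496  0.0843  0.012 ]
 [ 0.4356  0.0847  0.012 ]
 [ 0.435  -0.3153  0.012 ]
 [ 0.6482 -0.3188  0.012 ]] [0.21399026 0.39997043 0.21328996]
wheel [ 0.53489779 -0.01536123  0.06      ]
mid rim [[0.47646882 0.29604756 0.073     ]]
bottom -0.0014472943579436966
top -0.0032451590791767477
left 1.5707963267948966
lefty -0.0017124231605948966 righty -0.01661062849780929
grip ends [[ 0.46771778 -0.18421576  0.124     ]
 [ 0.38471387 -0.18632382  0.124     ]]
```

```bash
python3 -m pendant '[[1,[0,0,0],0.117],[1,[0,0,0],0.117],[1,[0,0,0],0.117],[1,[0,0,0],0.117]]'
python3 -m pendant '[[1,[0.42,-0.83,0],0],[1,[0.42,-0.83,0],0],[1,[0.42,-0.83,0],0]]'
python3 -m pendant '[[1,[0.42,-0.83,0],0],[1,[0.42,-0.83,0],0],[1,[0.42,-0.83,0],0]]'
python3 -m pendant '[[1,[0.42,-0.83,0],0],[1,[0.42,-0.83,0],0],[1,[0.42,-0.83,0],0]]'
python3 -m pendant '[[1,[0.42,-0.83,0],0],[1,[0.42,-0.83,0],0],[1,[0.42,-0.83,0],0],[1,[0.42,-0.83,0],0],[1,[0.42,-0.83,0],0]]'
python3 - <<'E'
from plant import manip
from h import *;import pickle
s=manip.state();f=manip.grab_frame("wrist");pickle.dump((f,s),open("w1.pkl","wb"))
print(s["joint_pos"]);cv2.imwrite("pics/w1.png",f["img"][:,:,::-1])
print(proj(f,[(.427,-.185,.124),(.535,-.015,.06)],s),cam(f,s)[0])
print(units(s,(.427,-.185,.110)))
E
```

```text
time: 0.5
tool_pos: [0.2241, -0.5831, 0.2306]
tool_rot: [-0.001, 1.0, -0.0, -0.0]
contact_force: [-0.8, -0.5, -1.4]
gripper_width: 0.998
grasp_force: 0.0
time: 0.8
tool_pos: [0.2761, -0.4804, 0.2306]
tool_rot: [-0.001, 1.0, 0.002, 0.0]
contact_force: [-1.0, -0.8, 1.1]
gripper_width: 0.997
grasp_force: 0.0
time: 1.1
tool_pos: [0.3264, -0.3813, 0.2311]
tool_rot: [-0.0, 1.0, 0.002, 0.0]
contact_force: [0.3, 0.7, 0.3]
gripper_width: 1.001
grasp_force: 0.0
time: 1.4
tool_pos: [0.3768, -0.2822, 0.2314]
tool_rot: [-0.0, 1.0, 0.002, 0.0]
contact_force: [0.5, -0.1, 0.6]
gripper_width: 1.002
grasp_force: 0.0
time: 1.9
tool_pos: [0.4258, -0.1864, 0.2313]
tool_rot: [0.0, 1.0, -0.0, -0.0]
contact_force: [0.2, -0.5, 0.5]
gripper_width: 1.002
grasp_force: 0.0
[-5.72226794e-01 -3.46990834e-01  1.97136034e+00 -1.00416657e-03
  1.51718202e+00  9.99601073e-01]
[[253.93013979 182.68498307]
 [ 59.37425427  44.77649713]] [ 0.49257223 -0.18606765  0.37435121]
[ 0.0102583  -0.01218573  1.01053034]
```

View pics/w1.png

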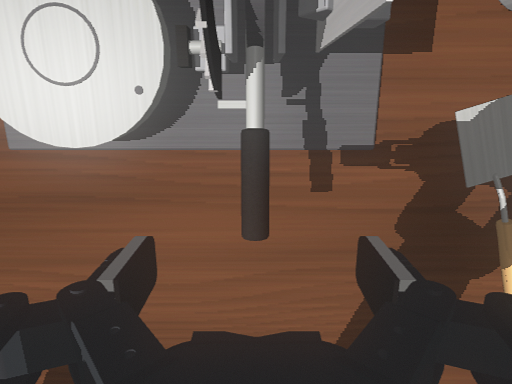

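The wrist view shows the grip at (255,184) and the ring centre at (60,44), within 1-2 px of prediction, so the stand pose holds. Now I'll descend, close and lift along the arc.

```bash
python3 -m pendant '[[1,[0.01,-0.012,0.35],0],[1,[0.01,-0.012,0.6],0],[1,[0.01,-0.012,0.8],0],[1,[0.01,-0.012,1.0],0],[1,[0.01,-0.012,1.0],0],[1,[0.01,-0.012,1.0],0]]'
python3 -m pendant '[[0,[0,0,0],0],[0,[0,0,0],0],[0,[0,0,0],0],[0,[0,0,0],0],[0,[0,0,0],0],[0,[0,0,0],0],[0,[0,0,0],0],[0,[0,0,0],0]]'
python3 - <<'E'
import numpy as np
for a in np.arange(0,.76,.069):
    t=.15+a;print(round(a,3),np.round([(.16*(np.cos(.15)-np.cos(t)))/.12,-(.16*(np.sin(t)-np.sin(.15)))/.12],3))
E
```

```text
time: 2.55
tool_pos: [0.4268, -0.1848, 0.1115]
tool_rot: [-0.0, 1.0, -0.001, -0.0]
contact_force: [0.2, 0.2, 0.3]
gripper_width: 0.999
grasp_force: 0.0
time: 3.35
tool_pos: [0.4276, -0.1856, 0.1124]
tool_rot: [0.002, 1.0, -0.0, 0.0]
contact_force: [-1.6, -5.9, 2.0]
gripper_width: 0.234
grasp_force: 58.8
0.0 [ 0. -0.]
0.069 [ 0.017 -0.09 ]
0.138 [ 0.04  -0.179]
0.207 [ 0.069 -0.267]
0.276 [ 0.104 -0.352]
0.345 [ 0.145 -0.434]
0.414 [ 0.192 -0.514]
0.483 [ 0.243 -0.59 ]
0.552 [ 0.3   -0.662]
0.621 [ 0.362 -0.73 ]
0.69 [ 0.428 -0.794]
0.759 [ 0.499 -0.853]
```

```bash
python3 -m pendant '[[0,[0.017,0,-0.09],0],[0,[0.04,0,-0.179],0],[0,[0.069,0,-0.267],0],[0,[0.104,0,-0.352],0],[0,[0.145,0,-0.434],0],[0,[0.192,0,-0.514],0],[0,[0.243,0,-0.59],0],[0,[0.3,0,-0.662],0],[0,[0.362,0,-0.73],0],[0,[0.4,0,-0.77],0]]'
python3 -m pendant '[[0,[0.028,0,-0.024],0],[0,[0.028,0,-0.024],0],[0,[0.028,0,-0.024],0],[0,[0.028,0,-0.024],0]]'
python3 - <<'E'
from plant import manip
from h import *;import pickle
s=manip.state();p=s["tool_pos"];print(p, "angle est",np.arctan2(p[2]+.013-.1,.585-p[0])-.15)
f=manip.grab_frame("side");g=cv2.resize(f["img"][100:220,190:350],None,fx=5,fy=5,interpolation=cv2.INTER_CUBIC);cv2.imwrite("pics/s1.png",g[:,:,::-1])
E
```

```text
time: 4.35
tool_pos: [0.4757, -0.1854, 0.2009]
tool_rot: [0.002, 1.0, -0.001, 0.0]
contact_force: [6.6, -10.8, -19.0]
gripper_width: 0.228
grasp_force: 59.3
time: 4.75
tool_pos: [0.4771, -0.1854, 0.2021]
tool_rot: [0.002, 1.0, -0.001, -0.002]
contact_force: [5.6, -11.0, -16.5]
gripper_width: 0.228
grasp_force: 59.4
[ 0.47709977 -0.18540437  0.20210651] angle est 0.6677010871222818
```

View pics/s1.png

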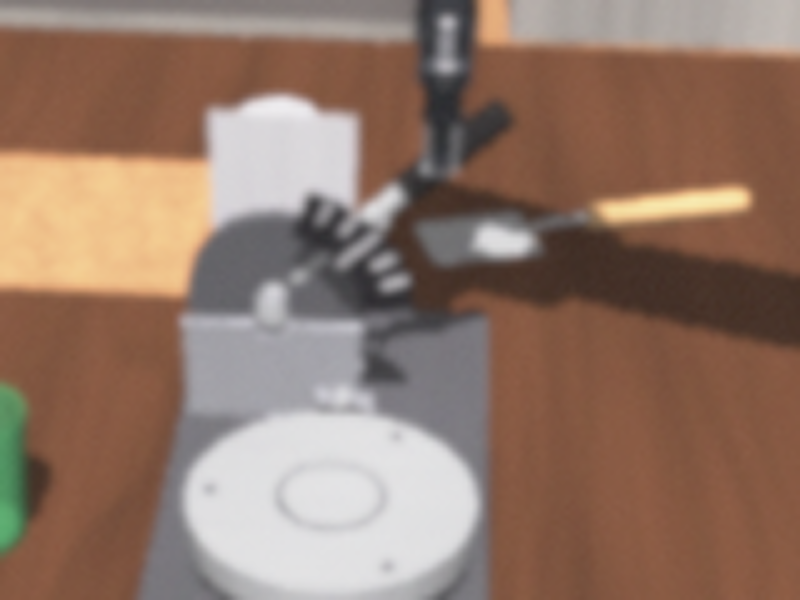

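The lever is held at about 0.67 rad: the gripper is at (445,150) in the crop and the quadrant ribs at (310-400, 205-285). I'll nudge it slightly higher, well short of the 0.83 click, then let go.

```bash
python3 -m pendant '[[0,[0.01,0,-0.01],0],[0,[0.022,0,-0.02],0],[0,[0.022,0,-0.02],0],[0,[0.022,0,-0.02],0]]'
python3 -m pendant '[[1,[0,0,0],0],[1,[0,0,0],0],[1,[0,0,0],0],[1,[0,0,0],0],[1,[0,0,0],0],[1,[0,0,0],0],[1,[0,0,0],0]]'
python3 -m pendant '[[1,[0,0,-0.3],0],[1,[0,0,-0.6],0],[1,[0,0,-0.9],0],[1,[0,0,-0.9],0],[1,[0,0,-0.9],0]]'
python3 - <<'E'
from plant import manip
from h import *;import pickle
s=manip.state();fw=manip.grab_frame("wrist");f=manip.grab_frame("side")
g=cv2.resize(f["img"][100:200,200:320],None,fx=4,fy=4,interpolation=cv2.INTER_CUBIC)
# expected grip centre/end in side view per angle
for a in(.4,.6,.7,.8):
    t=a+.15;P=[(.585-r*np.cos(t),-.185,.1+r*np.sin(t)) for r in(.1175,.16,.2025)]
    print(a,((proj(f,P)-[200,100])*4).round().tolist())
cv2.imwrite("pics/s2.png",g[:,:,::-1]);cv2.imwrite("pics/w2.png",fw["img"][:,:,::-1])
E
```

```text
time: 5.2
tool_pos: [0.4785, -0.1854, 0.2035]
tool_rot: [0.002, 1.0, -0.001, -0.004]
contact_force: [1.6, -11.5, -18.4]
gripper_width: 0.225
grasp_force: 59.2
time: 5.9
tool_pos: [0.4813, -0.1837, 0.2092]
tool_rot: [0.0, 1.0, -0.0, 0.0]
contact_force: [-0.0, 0.2, 0.2]
gripper_width: 1.002
grasp_force: 0.0
time: 6.4
tool_pos: [0.4816, -0.184, 0.3181]
tool_rot: [0.001, 1.0, -0.0, 0.001]
contact_force: [-0.0, 0.4, -0.5]
gripper_width: 1.003
grasp_force: 0.0
0.4 [[296.0, 172.0], [342.0, 150.0], [390.0, 127.0]]
0.6 [[280.0, 151.0], [320.0, 120.0], [362.0, 89.0]]
0.7 [[270.0, 142.0], [306.0, 107.0], [344.0, 71.0]]
0.8 [[259.0, 133.0], [291.0, 95.0], [325.0, 55.0]]
```

View pics/s2.png

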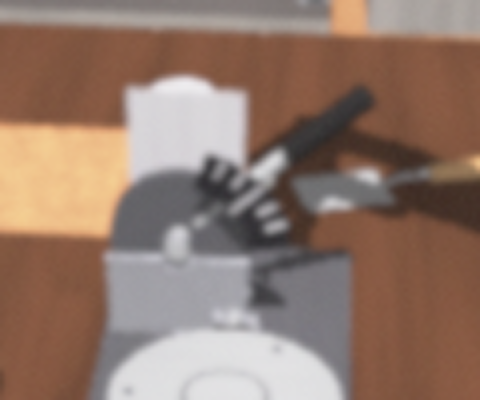

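The lever grip runs from (280,155) to (368,92), matching the prediction for 0.6 rad, so it is holding at the third notch. Next, the mould.

```bash
python3 -m pendant '[[1,[0,-1,0],0],[1,[0,-1,0],0],[1,[0,-1,0],0]]'
python3 -m pendant '[[1,[0,-1,0],0],[1,[0,-1,0],0],[1,[0,-1,0],0]]'
python3 -m pendant '[[1,[0,-1,0],0],[1,[0,-1,0],0],[1,[0,-1,0],0]]'
python3 -m pendant '[[1,[-0.04,-1,0.5],0],[1,[-0.04,-1,0.5],0],[1,[-0.04,-1,0.5],0],[1,[-0.04,-1,0.5],0],[1,[-0.04,-1,0.5],0]]'
python3 - <<'E'
from plant import manip
from h import *;import pickle
s=manip.state();f=manip.grab_frame("wrist");pickle.dump((f,s),open("w3.pkl","wb"))
print(proj(f,[(.4765,.296,.073)],s),units(s,(.4765,.296,.03)))
cv2.imwrite("pics/w3.png",f["img"][:,:,::-1])
E
```

```text
time: 6.8
tool_pos: [0.4803, -0.0608, 0.3148]
tool_rot: [-0.001, 1.0, 0.001, -0.002]
contact_force: [-0.8, -0.1, 0.6]
gripper_width: 1.002
grasp_force: 0.0
time: 7.1
tool_pos: [0.4802, 0.0595, 0.3148]
tool_rot: [-0.001, 1.0, 0.001, -0.002]
contact_force: [-0.8, 0.3, -0.2]
gripper_width: 1.002
grasp_force: 0.0
time: 7.4
tool_pos: [0.4801, 0.1794, 0.3146]
tool_rot: [-0.0, 1.0, 0.001, -0.002]
contact_force: [0.0, 0.6, 0.0]
gripper_width: 1.0
grasp_force: 0.0
time: 7.9
tool_pos: [0.4757, 0.2962, 0.2545]
tool_rot: [0.001, 1.0, 0.0, -0.002]
contact_force: [0.1, -0.2, 0.1]
gripper_width: 0.999
grasp_force: 0.0
[[255.52823333 163.3873119 ]] [ 0.014259   -0.00252143  1.870573  ]
```

View pics/w3.png

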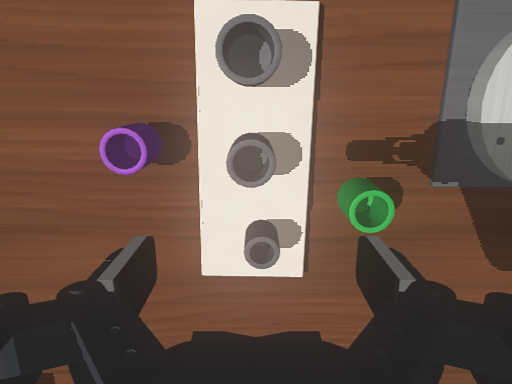

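The mid mould's rim is centred at about (251,160), with the large mould at (248,50), the small at (262,250), and the look-alikes off to the sides.

```bash
python3 - <<'E'
from h import *;import pickle
f,s=pickle.load(open("w3.pkl","rb"))
g=cv2.cvtColor(f["img"],cv2.COLOR_RGB2HSV);m=((g[...,2]<150)&(g[...,1]<40)).astype(np.uint8)*255
roi=np.zeros_like(m);roi[125:192,215:300]=m[125:192,215:300]
c=max(cv2.findContours(roi,cv2.RETR_EXTERNAL,cv2.CHAIN_APPROX_NONE)[0],key=cv2.contourArea);print(cv2.boundingRect(c))
P=onz(f,[(251,160),(226,160),(276,160)],.073,s);print(P.round(4));print(units(s,(P[0,0],P[0,1],.03)))
E
```

```text
(227, 133, 73, 55)
[[0.4799 0.3005 0.073 ]
 [0.4799 0.3251 0.073 ]
 [0.4799 0.2758 0.073 ]]
[ 0.04261383 -0.03972248  1.87037835]
```

```bash
python3 -m pendant '[[1,[0.042,-0.04,0.4],0],[1,[0.042,-0.04,0.75],0],[1,[0.042,-0.04,0.95],0],[1,[0.042,-0.04,0.95],0]]'
python3 -m pendant '[[1,[0,0,0.3],0],[1,[0,0,0.6],0],[1,[0,0,0.8],0],[1,[0,0,0.92],0],[1,[0,0,0.92],0],[1,[0,0,0.92],0]]'
python3 -m pendant '[[0,[0,0,0],0],[0,[0,0,0],0],[0,[0,0,0],0],[0,[0,0,0],0],[0,[0,0,0],0],[0,[0,0,0],0],[0,[0,0,0],0]]'
python3 -m pendant '[[0,[0,0,-0.05],0],[0,[0,0,-0.15],0],[0,[0,0,-0.4],0],[0,[0,0,-0.7],0],[0,[0,0,-1],0],[0,[0,0,-1],0],[0,[0,0,-1],0]]'
python3 - <<'E'
from plant import manip
from h import *
s=manip.state();print(units(s,(.535,-.015,.15)),s["tool_pos"])
f=manip.grab_frame("wrist");cv2.imwrite("pics/w4.png",f["img"][:,:,::-1])
E
```

```text
time: 8.35
tool_pos: [0.4796, 0.2986, 0.1387]
tool_rot: [0.002, 1.0, -0.001, -0.004]
contact_force: [-0.2, 0.0, 0.3]
gripper_width: 1.002
grasp_force: 0.0
time: 8.95
tool_pos: [0.4834, 0.3014, 0.0347]
tool_rot: [-0.001, 1.0, -0.001, 0.001]
contact_force: [0.1, 0.1, 0.6]
gripper_width: 1.001
grasp_force: 0.0
time: 9.65
tool_pos: [0.483, 0.3014, 0.0344]
tool_rot: [-0.0, 1.0, -0.0, 0.001]
contact_force: [-1.2, -1.4, 7.0]
gripper_width: 0.566
grasp_force: 62.5
time: 10.35
tool_pos: [0.4818, 0.3011, 0.153]
tool_rot: [-0.0, 1.0, -0.0, 0.0]
contact_force: [-0.1, -0.4, -6.1]
gripper_width: 0.568
grasp_force: 62.9
[0.44490968 2.63385422 0.02424779] [0.48183304 0.30109907 0.15300493]
```

View pics/w4.png

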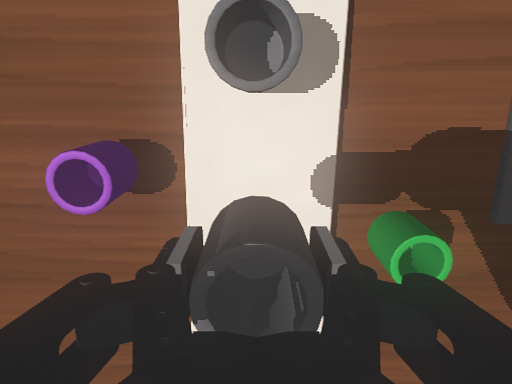

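The cup is gripped upright between the pads (255,270). Carrying it to the wheel.

```bash
python3 -m pendant '[[0,[0.05,0.25,0],0],[0,[0.1,0.55,0],0],[0,[0.153,0.877,0],0],[0,[0.153,0.877,0],0]]'
python3 -m pendant '[[0,[0.05,0.3,0],0],[0,[0.1,0.6,0],0],[0,[0.153,0.877,0],0],[0,[0.153,0.877,0],0]]'
python3 -m pendant '[[0,[0.05,0.3,0],0],[0,[0.1,0.6,0],0],[0,[0.153,0.8,0],0],[0,[0.153,0.877,0],0],[0,[0.153,0.877,0],0],[0,[0.153,0.877,0],0],[0,[0.153,0.877,0],0]]'
python3 - <<'E'
from plant import manip
from h import *
import time
ps=[]
for i in range(2):
    manip.grab_frame("side");ps.append(manip.state()["tool_pos"])
s=manip.state();print(np.array(ps).round(4),units(s,(.537,-.0147,.0805)))
E
```

```text
time: 10.8
tool_pos: [0.4987, 0.1917, 0.149]
tool_rot: [0.002, 1.0, -0.003, -0.003]
contact_force: [-0.5, 1.2, -4.9]
gripper_width: 0.563
grasp_force: 64.0
time: 11.2
tool_pos: [0.5175, 0.0877, 0.1499]
tool_rot: [0.001, 1.0, -0.002, -0.002]
contact_force: [-1.2, 1.3, -4.2]
gripper_width: 0.566
grasp_force: 64.8
time: 11.9
tool_pos: [0.5362, -0.0133, 0.152]
tool_rot: [-0.0, 1.0, 0.0, -0.001]
contact_force: [0.0, -0.1, -4.6]
gripper_width: 0.564
grasp_force: 65.0
[[ 0.5363 -0.0135  0.1522]
 [ 0.5365 -0.0136  0.1524]] [0.00479417 0.00938635 0.59890365]
```

```bash
python3 -m pendant '[[0,[0.004,0.01,0.2],0],[0,[0.004,0.01,0.4],0],[0,[0.004,0.01,0.52],0],[0,[0.004,0.01,0.56],0],[0,[0.004,0.01,0.58],0],[0,[0.004,0.01,0.6],0],[0,[0.004,0.01,0.6],0],[0,[0.004,0.01,0.6],0]]'
```

```text
time: 12.8
tool_pos: [0.5378, -0.016, 0.0816]
tool_rot: [0.0, 1.0, -0.0, 0.001]
contact_force: [0.7, -0.9, -3.9]
gripper_width: 0.564
grasp_force: 64.9
```

```bash
python3 -m pendant '[[0,[0,0,0.01],0],[0,[0,0,0.01],0],[0,[0,0,0.01],0]]'
python3 -m pendant '[[0,[0,0,0.01],0],[0,[0,0,0.01],0],[0,[0,0,0.01],0]]'
```

```text
time: 13.1
tool_pos: [0.5372, -0.016, 0.0795]
tool_rot: [0.0, 1.0, -0.0, 0.0]
contact_force: [-0.3, -0.5, -4.1]
gripper_width: 0.565
grasp_force: 64.9
time: 13.4
tool_pos: [0.5374, -0.016, 0.0795]
tool_rot: [0.0, 1.0, -0.0, 0.0]
contact_force: [-6.0, -0.2, 6.3]
gripper_width: 0.566
grasp_force: 65.6
```

Contact made (+6 N upward). Releasing, backing off and checking.

```bash
python3 -m pendant '[[1,[0,0,0],0],[1,[0,0,0],0],[1,[0,0,0],0],[1,[0,0,0],0],[1,[0,0,0],0]]'
python3 -m pendant '[[1,[0,0,-0.2],0],[1,[0,0,-0.5],0],[1,[0,0,-0.8],0],[1,[0,0,-1],0],[1,[0,0,-1],0]]'
python3 -m pendant '[[1,[0,0,-0.3],0],[1,[0,0,-0.6],0],[1,[0,0,-1],0],[1,[0,0,-1],0],[1,[0,0,-1],0]]'
python3 - <<'E'
from plant import manip
from h import *;import pickle
s=manip.state();f=manip.grab_frame("wrist");fs=manip.grab_frame("side");pickle.dump((f,s,fs),open("w5.pkl","wb"))
w=f["img"];sd=cv2.resize(fs["img"][100:244,130:322],None,fx=8/3,fy=8/3,interpolation=cv2.INTER_CUBIC)
cv2.imwrite("pics/w5.png",cv2.resize(np.vstack([w[:210],sd]),None,fx=1,fy=1)[:600,:,::-1])
print(s["tool_pos"],proj(f,[(.535,-.015,.118),(.535,-.015,.06),(.585,-.267,.088)],s))
t=manip.grab_frame("top");pickle.dump(t,open("top5.pkl","wb"))
h=cv2.cvtColor(t["img"],cv2.COLOR_RGB2HSV);print("tin",onz(t,[(404,174),(403,175)],.1),onz(t,[(404,174)],0))
E
```

```text
time: 13.9
tool_pos: [0.5373, -0.016, 0.0782]
tool_rot: [0.0, 1.0, -0.0, 0.0]
contact_force: [0.1, 0.2, -0.2]
gripper_width: 0.997
grasp_force: 0.0
time: 14.4
tool_pos: [0.5399, -0.0164, 0.2033]
tool_rot: [0.001, 1.0, -0.0, 0.004]
contact_force: [0.3, -0.1, -0.4]
gripper_width: 1.004
grasp_force: 0.0
time: 14.9
tool_pos: [0.5376, -0.016, 0.3186]
tool_rot: [0.0, 1.0, -0.0, 0.001]
contact_force: [-0.1, -0.3, -0.9]
gripper_width: 1.002
grasp_force: 0.0
[ 0.53759417 -0.0159924   0.3185841 ] [[254.72926936 163.97523783]
 [254.82403422 154.55639216]
 [484.64924883 113.60567428]]
tin [[ 0.59992607 -0.44407661  0.1       ]
 [ 0.59698856 -0.44099836  0.1       ]] [[ 0.61472875 -0.4797358   0.        ]]
```

View pics/w5.png

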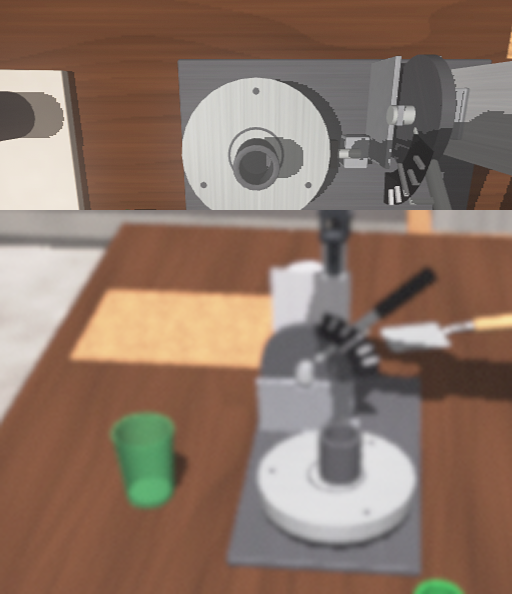

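The cup stands upright near the ring centre (rim at about (256,167), ring at (256,154)). The lever is still at the third notch. Checking the cup's offset precisely, and the button geometry.

```bash
python3 - <<'E'
from h import *;import pickle
f,s,fs=pickle.load(open("w5.pkl","rb"));g=cv2.cvtColor(f["img"],cv2.COLOR_RGB2GRAY).astype(int)
print(g[140:200:2,256]);print(g[170,225:290:2])
m=(g<120).astype(np.uint8);roi=np.zeros_like(m);roi[120:205,215:285]=m[120:205,215:285]
c=max(cv2.findContours(roi,cv2.RETR_EXTERNAL,cv2.CHAIN_APPROX_NONE)[0],key=cv2.contourArea);x,y,w,h=cv2.boundingRect(c);print(x,y,w,h)
b=onz(f,[(256,y+h-.5),(x-.5,168)],.118,s);print("centre est x",b[0,0]+.025,"y",b[1,1]-.025)
# predicted rim outlines for centre hypotheses, bottom rows
for cx in(.529,.532,.535):print(cx,proj(f,[(cx-.025,-.015,.118),(cx+.025,-.015,.118),(cx+.025,-.015,.06)],s)[:,1].round(1))
t=np.linspace(0,6.28,200)
print("ring rows",proj(f,[(.535-.034,-.015,.06),(.535+.034,-.015,.06),(.535-.09,-.015,.06),(.535+.09,-.015,.06)],s)[:,1].round(1))
E
```

```text
[ 82  82  81 123 118 118  84  84  85  84  83  84  85  85  85  84  85  79
  79  79  79  79  80 123 118 177 200 199 200 200]
[211 206 205 204 137 124 117  94  79  81  80  85  86  85  84  84  84  84
  83  84  84  84  92  92 116 122 114 105 117 116 117 113 116]
232 127 53 63
centre est x 0.532231077566105 y -0.015592792746938321
0.529 [192.4 145.9 138.9]
0.532 [189.7 143.  136.4]
0.535 [187.  140.1 133.9]
ring rows [181.7 126.2 223.9  76.7]
```

The cup is about 3.5 mm from the wheel centre, inside the ring, which is good enough. The tool stays vertical, so I'll press with one corner of an open finger. With the gripper yawed 50° and set to the -y side, its body and knuckles clear the guard.

```bash
python3 -m pendant '[[1,[0.06,1,0],0],[1,[0.06,1,0],0],[1,[0.06,1,0],0],[1,[0.06,1,0],0]]'
python3 -m pendant '[[1,[0.06,1,0],0],[1,[0.06,1,0],0],[1,[0.06,1,0],0],[1,[0.06,1,0],0]]'
python3 -m pendant '[[1,[0,0.44,0],0.278],[1,[0,0.44,0],0.278],[1,[0,0.44,0],0.278],[1,[0,0.44,0],0.278],[1,[0,0.44,0],0.278],[1,[0,0.44,0],0.278],[1,[0,0.44,0],0.278],[1,[0,0.44,0],0.278],[1,[0,0.44,0],0.278]]'
python3 - <<'E'
from plant import manip
from h import *
s=manip.state();print(s["joint_pos"].round(2) if hasattr(s["joint_pos"],"round") else s["joint_pos"]);print(rot(s["tool_rot"]).round(3),units(s,(.552,-.309,.21)))
E
```

```text
time: 15.45
tool_pos: [0.5434, -0.1382, 0.3153]
tool_rot: [-0.001, 1.0, -0.002, -0.002]
contact_force: [-0.6, 0.0, -0.2]
gripper_width: 0.997
grasp_force: 0.0
time: 15.85
tool_pos: [0.5509, -0.2571, 0.3161]
tool_rot: [-0.001, 1.0, -0.002, -0.001]
contact_force: [0.1, 1.0, -0.2]
gripper_width: 1.004
grasp_force: 0.0
time: 16.75
tool_pos: [0.5515, -0.3078, 0.3179]
tool_rot: [-0.0, 0.907, -0.422, -0.0]
contact_force: [0.2, -0.3, 0.6]
gripper_width: 1.001
grasp_force: 0.0
[-0.63  0.03  1.49  0.    1.62  1.82]
[[ 0.644 -0.765 -0.   ]
 [-0.765 -0.644  0.001]
 [-0.001 -0.    -1.   ]] [0.01067084 0.00320394 0.89955889]
```

```bash
python3 -m pendant '[[1,[0.01,0.003,0.3],0],[1,[0.01,0.003,0.6],0],[1,[0.01,0.003,0.9],0],[1,[0.01,0.003,0.9],0],[1,[0.01,0.003,0.9],0]]'
python3 -m pendant '[[1,[0,0,0.2],0],[1,[0,0,0.4],0],[1,[0,0,0.6],0],[1,[0,0,0.8],0],[1,[0,0,0.8],0],[1,[0,0,0.8],0]]'
python3 - <<'E'
from plant import manip
from h import *
s=manip.state();f=manip.grab_frame("wrist");fs=manip.grab_frame("side")
print(s["tool_pos"],proj(f,[(.585,-.267,.088)],s),cam(f,s)[1].round(2).tolist())
sd=cv2.resize(fs["img"][70:175,190:350],None,fx=3.2,fy=3.2)[:216]
cv2.imwrite("pics/w6.png",np.vstack([f["img"],sd])[:,:,::-1])
E
```

```text
time: 17.25
tool_pos: [0.5517, -0.3096, 0.2102]
tool_rot: [-0.0, 0.906, -0.423, -0.001]
contact_force: [0.3, -0.7, -0.1]
gripper_width: 0.999
grasp_force: 0.0
time: 17.85
tool_pos: [0.5531, -0.3107, 0.1168]
tool_rot: [0.0, 0.906, -0.423, 0.002]
contact_force: [0.3, -0.5, -0.2]
gripper_width: 1.0
grasp_force: 0.0
[ 0.55307452 -0.31073161  0.11681575] [[162.78708371 242.6471292 ]] [[-0.77, -0.62, -0.17], [-0.64, 0.74, 0.2], [0.0, 0.26, -0.97]]
```

View pics/w6.png

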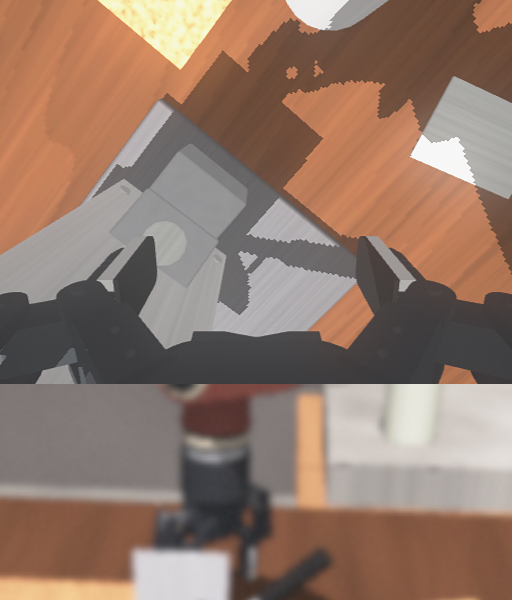

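The button is at (165,243), prediction (163,243), and the left finger tip is at about (133-155, 237-270) beside it. Checking the tip geometry by projection.

```bash
python3 - <<'E'
from plant import manip
from h import *
s=manip.state();f=manip.grab_frame("wrist");T=np.array(f["tool_from_camera"])
def pt(p):
    c=T[:3,:3].T@(np.array(p)-T[:3,3]);return (f["fx"]*c[:2]/c[2]+[f["cx"],f["cy"]]).round().tolist()
for z in(0,-.013):
    for y in(-.0425,-.052,-.057):
        print(z,y,[pt((x,y,z)) for x in(.011,-.011)])
for off in(0,-.004):
  print("corner world", (s["tool_pos"]+rot(s["tool_rot"])@np.array([-.011,-.052+off,-.013])).round(4),(s["tool_pos"]+rot(s["tool_rot"])@np.array([.011,-.052+off,-.013])).round(4))
E
```

```text
0 -0.0425 [[164.0, 221.0], [167.0, 264.0]]
0 -0.052 [[143.0, 221.0], [147.0, 264.0]]
0 -0.057 [[132.0, 221.0], [137.0, 264.0]]
-0.013 -0.0425 [[156.0, 232.0], [160.0, 279.0]]
-0.013 -0.052 [[133.0, 232.0], [138.0, 279.0]]
-0.013 -0.057 [[121.0, 232.0], [126.0, 279.0]]
corner world [ 0.5863 -0.2692  0.1307] [ 0.6004 -0.2861  0.1308]
corner world [ 0.5894 -0.2667  0.1307] [ 0.6035 -0.2835  0.1308]
```

The tip corner is over the button (0.586, -0.269) and the open tip is 13 mm behind the TCP, so contact should come at TCP z of about 0.074.

```bash
python3 -m pendant '[[1,[0,0,0.1],0],[1,[0,0,0.2],0],[1,[0,0,0.27],0],[1,[0,0,0.27],0],[1,[0,0,0.27],0]]'
python3 -m pendant '[[1,[0,0,0.02],0],[1,[0,0,0.04],0],[1,[0,0,0.06],0],[1,[0,0,0.08],0],[1,[0,0,0.08],0],[1,[0,0,0.08],0]]'
```

```text
time: 18.5
tool_pos: [0.5515, -0.3096, 0.0809]
tool_rot: [-0.0, 0.906, -0.423, -0.001]
contact_force: [-0.1, -0.6, -0.6]
gripper_width: 1.0
grasp_force: 0.0
time: 19.1
tool_pos: [0.5518, -0.3099, 0.0722]
tool_rot: [-0.0, 0.906, -0.423, -0.0]
contact_force: [0.4, -0.5, 0.2]
gripper_width: 1.0
grasp_force: 0.0
```

```bash
python3 -m pendant '[[1,[0,0,0.015],0],[1,[0,0,0.03],0],[1,[0,0,0.03],0],[1,[0,0,0.03],0]]'
python3 -m pendant '[[1,[0,0,0.015],0],[1,[0,0,0.03],0],[1,[0,0,0.03],0],[1,[0,0,0.03],0]]'
```

```text
time: 19.5
tool_pos: [0.5523, -0.3102, 0.0691]
tool_rot: [0.0, 0.906, -0.423, 0.001]
contact_force: [1.6, -0.1, 3.9]
gripper_width: 0.996
grasp_force: 1.2
time: 19.9
tool_pos: [0.5516, -0.3099, 0.0646]
tool_rot: [0.0, 0.906, -0.423, -0.0]
contact_force: [-0.6, -0.8, 1.4]
gripper_width: 1.0
grasp_force: 1.1
```

```bash
python3 -m pendant '[[1,[0,0,0.015],0],[1,[0,0,0.03],0],[1,[0,0,0.03],0],[1,[0,0,0.03],0]]'
python3 -m pendant '[[1,[0,0,0.01],0],[1,[0,0,0.015],0],[1,[0,0,0.015],0],[1,[0,0,0.015],0],[1,[0,0,0.015],0],[1,[0,0,0.015],0],[1,[0,0,0.015],0],[1,[0,0,0.015],0],[1,[0,0,0.015],0],[1,[0,0,0.015],0]]'
cat > lev.py <<'E'
from plant import manip
from h import *
for n in("side","top"):
    f=manip.grab_frame(n);g=cv2.cvtColor(f["img"],cv2.COLOR_RGB2GRAY)
    for a in(0,.1,.2,.4,.6):
        t=a+.15;P=[(.585-r*np.cos(t),-.185,.1+r*np.sin(t)) for r in(.125,.15,.175,.2)]
        print(n,a,[int(g[int(round(v)),int(round(u))]) for u,v in proj(f,P)])
E
python3 lev.py
```

```text
time: 20.3
tool_pos: [0.552, -0.31, 0.0616]
tool_rot: [0.0, 0.906, -0.423, 0.0]
contact_force: [-0.3, 0.0, 2.9]
gripper_width: 1.001
grasp_force: 1.5
time: 21.3
tool_pos: [0.5519, -0.3099, 0.0596]
tool_rot: [-0.0, 0.906, -0.423, 0.0]
contact_force: [0.1, 0.3, 4.4]
gripper_width: 0.999
grasp_force: 1.7
side 0 [75, 62, 64, 61]
side 0.1 [119, 109, 111, 52]
side 0.2 [115, 115, 97, 79]
side 0.4 [62, 54, 99, 95]
side 0.6 [57, 101, 96, 99]
top 0 [58, 60, 59, 86]
top 0.1 [52, 56, 52, 88]
top 0.2 [168, 48, 51, 86]
top 0.4 [166, 62, 70, 73]
top 0.6 [134, 138, 133, 137]
```

The lever is down at rest. I'll hold a moment longer, back off, and compare with the first picture.

```bash
python3 -m pendant '[[1,[0,0,0.01],0],[1,[0,0,0.01],0],[1,[0,0,0.01],0],[1,[0,0,0.01],0],[1,[0,0,0.01],0],[1,[0,0,0.01],0],[1,[0,0,0.01],0],[1,[0,0,0.01],0]]'
python3 -m pendant '[[1,[0,0,-0.2],0],[1,[0,0,-0.5],0],[1,[0,0,-0.8],0],[1,[0,0,-1],0],[1,[0,0,-1],0]]'
python3 -m pendant '[[1,[0,0,-0.4],0],[1,[0,0,-0.8],0],[1,[0,0,-1],0],[1,[0,0,-1],0],[1,[0,0,-1],0],[1,[0,0,-1],0],[1,[0,0,-1],0]]'
python3 - <<'E'
from plant import manip
from h import *;import pickle
def cen(img,f):
    g=cv2.cvtColor(img,cv2.COLOR_RGB2HSV);u,v=proj(f,[(.401,-.185,.128)])[0].astype(int)
    r=(g[v-9:v+9,u-14:u+10,2]<75)&(g[v-9:v+9,u-14:u+10,1]<110);y,x=np.nonzero(r);return len(x),x.mean()+u-14,y.mean()+v-9
f=manip.grab_frame("side");f0=pickle.load(open("side0.pkl","rb"));print("grip now/then",cen(f["img"],f),cen(f0["img"],f0))
f5=pickle.load(open("w5.pkl","rb"))[2]
a=(slice(170,230),slice(215,300));print("wheel area diff",np.abs(f["img"][a].astype(int)-f5["img"][a]).mean())
for nm,a in(("moulds",(slice(230,365),slice(200,345))),("tumbler",(slice(170,215),slice(165,205)))):
    print(nm,np.abs(f["img"][a].astype(int)-f5["img"][a]).mean())
print(manip.state()["tool_pos"],manip.state()["time"])
E
```

```text
time: 22.2
tool_pos: [0.5518, -0.31, 0.0584]
tool_rot: [0.0, 0.906, -0.423, -0.0]
contact_force: [0.4, -2.5, 2.5]
gripper_width: 1.001
grasp_force: 1.7
time: 22.7
tool_pos: [0.5533, -0.3106, 0.1824]
tool_rot: [0.0, 0.906, -0.423, 0.003]
contact_force: [0.2, -0.3, 0.9]
gripper_width: 1.004
grasp_force: 0.0
time: 23.4
tool_pos: [0.551, -0.3092, 0.295]
tool_rot: [-0.001, 0.906, -0.423, -0.003]
contact_force: [-0.0, -0.6, -0.4]
gripper_width: 0.999
grasp_force: 0.0
grip now/then (86, np.float64(294.30232558139534), np.float64(154.11627906976744)) (83, np.float64(293.93975903614455), np.float64(154.34939759036143))
wheel area diff 2.5783006535947712
moulds 0.7108897403150277
tumbler 0.8611111111111112
[ 0.55113587 -0.3093439   0.29567397] 23.45
```

```bash
python3 -c "
from plant import manip
print(manip.job_done())"
```

```text
the job is handed in; nothing more can be done
None
```

The job is handed in at 23.5 s: the lever was lifted to the third notch and held there, the mid-sized mould was stood upright inside the ring about 3.5 mm off the wheel centre, and the button was held in until the lever was fully back down, pressed with one open fingertip because the tool could not be tilted.

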